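Roll the hand roller home against the sliding stop and chock it

TASK

Without lifting it, roll the short wooden roller along the worktop by pushing its side, up to the sliding wooden stop of its dock, and keep pushing until the stop is fully home at the red marks; bear on it there for half a second with a push of about 12 N, never over 16 N. Leave the roller lying square and centred against the stop, then slide the blue wedge, thin edge first, in under the middle of the roller's open side until it touches, so that the roller cannot roll back. Do not disturb the glaze bottle, the wooden stamp or the ring cutter.

Things in the scene. Friction and masses are not known exactly. Their poses are not given: they have to be found in the camera images.
- dock: wooden roller dock fixed to the worktop: brown cross block (36 x 166 x 44 mm) and two low metal side bars (6 mm high, inner faces 146 mm apart) reaching 118 mm out in front. Origin on the worktop under the middle of the block's front face. +x = the way the roller rolls in (towards the block), y along the block, z up. Red marks on the bars at x = -15 mm show where the stop's face must come.
- stop (a joint): pale wooden stop plate (12 x 130 x 40 mm) on two steel rods, sliding along the dock's +x. 0 = fully out (face at dock x = -45 mm), 0.030 m = fully home on a hard end (face at x = -15 mm, at the red marks). Starts 0 to 15 mm in. No spring: friction of about 3.5 N holds it where it is left; at the hard end the force climbs steeply, within a millimetre.
- stop_face (a point): middle of the stop plate's face that looks at the roller, 25 mm above the worktop; moves with the stop; axes as the dock's.
- roller: loose wooden hand roller on the worktop: barrel 50 mm across, 100 mm long, a dark knob (22 mm) at each end, 150 mm overall, about 0.35 kg (varies). Origin on its axis at mid length; own y = the roller's axis, x and z turn as it rolls. Starts in front of the dock, up to 0.12 rad out of square and 10 mm off centre. Rolls easily with slight drag: pushed slowly, it soon stops when let go.
- roller_center (a point): middle of the roller's axis (same point as its origin).
- wedge: loose blue wedge, 80 x 50 mm, 21 mm high, about 0.18 kg, lying flat. Origin under its middle; +x points to the thin edge (1 mm thick, at x = +40); the ramp rises 30 degrees to the flat top from x = +5. A dark grip post, 20 mm along x, 18 mm along y, stands at x = -25 mm, top at 62 mm. Against the roller it touches when the thin edge is about 7 mm short of below the roller's axis.
- wedge_tip (a point): middle of the wedge's thin edge, at worktop height.
- wedge_grip (a point): on the grip post, 45 mm above the wedge's underside, 65 mm behind the thin edge; a good grasp point across the 18 mm width (along the wedge's y).
- glaze_sky: blue-capped glaze bottle, 39 mm across, 86 mm tall, standing; origin under its middle. Leave alone.
- wood_stamp: turned wooden stamp, 33 mm across, 62 mm tall, standing; origin under its middle. Leave alone.
- ring_cutter_2: small metal ring cutter, 47 mm across, 18 mm tall; origin under its middle. Leave alone.
Mind the look-alikes: they are no part of the job. Several things look just like the wedge: the one meant starts farthest to the robot's left.

How it is judged:
By the outcome, as a careful person would: the job done as asked, in the order asked, and still so for the second after the job is handed in, with the robot touching nothing.
It also fails if it takes over 61 s, if anything falls off the work surface, if the arm or the gripper's body presses on something with over 40 N, if the wrist force passes 120 N, or if a joint passes its speed limit or range.

ROBOT

A 6-joint arm with a two-finger parallel gripper is mounted at the origin on a cart in front of the work surface, level with it; the furniture and walls round the work are solid. World frame = base frame: x ahead of the robot, y to its left, z up, the work surface at z = 0. Lengths are in m, angles in degrees, forces in N, time in s.
With the tool pointing down it reaches from about 0.35 to 0.875 m from the base axis. Payload 4.2 kg.
Tool frame: the origin (TCP) lies midway between the tips of the shut fingers; the grasp point (between the pads) lies 19 mm behind it; z points along the fingers, y is the line along which they close (so a half turn about z gives the same grasp; the last joint's range is limited). The gripper opens to 87 mm and grips with 3 to 60 N. Pads are 19 mm wide; open, the fingers measure 117 mm over their backs; the gripper's body (75 mm by 190 mm) begins 51 mm behind the grasp point.
Start: joints at [-51.36, 22.042, 0.453, 0, -68.411, -14.817], TCP at [0.252, -0.572, 0.223] pointing down, gripper open.
Joint ranges: [-179.83, 179.83], [-69.29, 118.12], [-61.27, 80.66], [-181.25, 117.63], [-171.15, -9.14], [-177.46, 177.46]. Speed limits (degrees/s): [159.86, 159.86, 180, 180, 180, 180].

INTERFACE

Orientations are given as a 3x3 rotation matrix whose columns are the frame's x, y, z axes.
In Python, from station import sense, capture, finish_job, silhouettes, landmark_of gives the robot as it stands.
- The arm moves only by the tool step_arm, never from a script. Its arguments are lists of equal length, an entry for each row: "linear": the shift along the tool's x, y, z in mm, a list of three; "delta_rot": the turn, a rotation vector about the tool's x, y, z in rad, a list of three; "grip": the finger opening in mm, from 0 to 87. A call has 1 to 10 rows; each row shifts and turns the commanded pose from where the row before left it, along the tool's axes as they then stand; what a row does not reach is not made up. A row lasts 1/8 s, in which the tool goes at most 62.5 mm and 10.7 degrees, less where a joint would pass 70% of its speed; a pose out of reach is approached as far as the arm can. A call with a gripper value outside its range is refused whole. The fingers move at their own pace and stop on an object; the grip force is fixed at half the most. Time passes only in rows, so rows that do not move let the fingers close. It gives the time, the measured TCP pose, the force, the opening and the grip force at its end, in the units of the state.
- sense(): the state, without advancing time (a new reading comes with each control period).
- capture(name): name is "side" or "top" or "wrist"; returns a dict with "img" (480x640x3 uint8, red, green, blue), "fx", "fy", "cx", "cy" (pixels), "world_to_cam" (4x4, takes a point from world to camera coordinates); the wrist camera has in their place "mount" (4x4, takes a point from camera to tool coordinates, whose origin is the TCP and whose axes are the flange's). Camera axes: x right, y up, looking along -z (the intrinsics and any distortion apply to the point x, -y, -z); pixel columns grow to the right and rows downward; lengths in m; the calibration is good to about 2 mm. A picture is of the moment at which its call begins: read the wrist's pose just before it. There is no depth.
- finish_job(): hands the job in; it is judged then, once.
Trained networks look in the newest picture that a camera, given by its name, has taken for a name from the list of things; names that differ only in an ending like _2 or _b are one class to them, and where a whole thing is asked for, a point or a joint stands for the part that bears it (a point fixed in the world has none). Each returns a list of dicts, best first, with "score" (0 to 1); they miss things now and then, are a little off and sometimes report something else, mostly with a low value. They report only what shows in the picture. A call takes as long as a camera call. They do not tell look-alikes from the thing itself.
- silhouettes(camera, label): "mask" (480x640 bool, what is visible of it) and "point" ([column, row] in pixels, amid what is visible of it).
- landmark_of(camera, label): "point" ([column, row] in pixels: a listed point, or the origin of a listed thing).
The state is a dict: "time_s": time; "joints": joint angles; "joint_velocities": joint speeds; "effort": joint torques, N m; "tcp_pos": TCP position; "ee_rot": TCP orientation; "wrist_force": force on the tool from outside, world axes, zero at the start; "moment": the same for the moment, N m; "gripper_width": opening from 0.0 (shut) to 1.0 (fully open); "gripper_force": force on a finger pad.
Only numpy, scipy, OpenCV 4.12 (cv2) and the standard library are available. Lean on these libraries where they do the work, as an engineer would, in place of code of your own. Each camera call takes 0.05 s, during which the arm holds its last target. There are 200 camera calls.

## Working session

There is one attempt and no reset: what is moved stays moved. The work goes in short steps, Python scripts to look and compute and a tool call to move; the robot and the scene stay as the last step left them, time stands still between calls to the robot, and variables do not carry over. Pictures are saved under pics/ and viewed, at most 10 in all, crops included, and the job is handed in when it is done.

Besides the shell and the picture viewer there is one more tool, called after "Emit:" as name(argument=value, ...), one argument or row to a line, values as JSON. step_arm: Moves the arm, as the interface text tells. Its arguments: {"type":"object","properties":{"linear":{"type":"array"},"delta_rot":{"type":"array"},"grip":{"type":"array"}},"required":["linear","delta_rot","grip"]}

```bash
mkdir -p pics; ls
cat > h.py <<'E'
import numpy as np, cv2
from station import sense, capture, silhouettes, landmark_of
def cams(c, s=None):
    if 'world_to_cam' in c: return np.array(c['world_to_cam'])
    T=np.eye(4); T[:3,:3]=s['ee_rot']; T[:3,3]=s['tcp_pos']
    return np.linalg.inv(T@np.array(c['mount']))
def ray(c,W,p):
    d=np.array([(p[0]-c['cx'])/c['fx'],-(p[1]-c['cy'])/c['fy'],-1.]); R=W[:3,:3]
    o=-R.T@W[:3,3]; d=R.T@d; return o,d/np.linalg.norm(d)
def onz(c,W,p,z):
    o,d=ray(c,W,p); return o+d*(z-o[2])/d[2]
def tri(r1,r2):
    (a,u),(b,v)=r1,r2; M=np.stack([u,-v],1); t=np.linalg.lstsq(M,b-a,rcond=None)[0]
    P,Q=a+t[0]*u,b+t[1]*v; return (P+Q)/2,np.linalg.norm(P-Q)
def proj(c,W,P):
    q=W[:3,:3]@P+W[:3,3]; return np.array([c['cx']-c['fx']*q[0]/q[2], c['cy']+c['fy']*q[1]/q[2]])
def save(n,img): cv2.imwrite(f'pics/{n}.png',cv2.cvtColor(img,cv2.COLOR_RGB2BGR))
E
python3 - <<'E'
from h import *
s=sense(); print({k:np.round(v,3).tolist() for k,v in s.items()})
C={}
for n in ('top','side'):
    c=capture(n); W=cams(c); C[n]=(c,W); save(n+'0',c['img']); print(n,[k for k in c if k!='img'],(-W[:3,:3].T@W[:3,3]).round(3),c.get('dist'))
zs=dict(dock=0,stop_face=.025,roller_center=.025,wedge_tip=0,wedge_grip=.045,wedge=0,glaze_sky=0,wood_stamp=0,ring_cutter_2=0)
for l,z in zs.items():
    for n in C:
        for d in landmark_of(n,l):
            print(l,n,np.round(d['point'],1),round(d['score'],2),onz(*C[n],d['point'],z)[:2].round(4))
E
```

```text
pics
{'time_s': 0.0, 'joints': [-51.36, 22.091, 0.38, -0.028, -68.414, -14.816], 'joint_velocities': [0.056, 0.012, 0.008, 0.019, -0.039, 0.01], 'effort': [-0.001, -39.066, 18.74, 4.22, 0.011, -0.0], 'tcp_pos': [0.252, -0.571, 0.221], 'ee_rot': [[-0.915, -0.404, -0.001], [-0.404, 0.915, 0.002], [0.0, 0.002, -1.0]], 'wrist_force': [-0.278, -0.174, -0.313], 'moment': [-0.006, -0.05, 0.028], 'gripper_force': 0.0, 'gripper_width': 0.997}
top ['fx', 'fy', 'cx', 'cy', 'world_to_cam'] [0.434 0.043 1.408] None
side ['fx', 'fy', 'cx', 'cy', 'world_to_cam'] [0.129 0.64  0.786] None
dock top [239.  291.1] 0.92 [0.452  0.2451]
dock side [297.1 334.8] 0.67 [0.4618 0.2544]
dock side [345.1 279.4] 0.24 [0.4583 0.0728]
stop_face top [246.2 288.3] 0.88 [0.4589 0.2217]
stop_face side [309. 313.] 0.73 [0.4621 0.2102]
roller_center top [293.2 289.4] 0.96 [0.4532 0.0924]
roller_center side [340.8 281.1] 0.94 [0.4532 0.1004]
wedge_tip top [374.  294.6] 0.91 [ 0.4342 -0.1334]
wedge_tip top [437.4 189.4] 0.77 [ 0.7311 -0.3251]
wedge_tip side [341.6 159.7] 0.68 [ 0.722  -0.3275]
wedge_tip side [391.8 226.1] 0.65 [ 0.4529 -0.147 ]
wedge_grip top [431.  208.7] 0.89 [ 0.6677 -0.2932]
wedge_grip top [398.3 287. ] 0.62 [ 0.4534 -0.1949]
wedge_grip side [400.6 202.3] 0.62 [ 0.4576 -0.1948]
wedge_grip side [355.2 155.8] 0.57 [ 0.6653 -0.311 ]
wedge top [389.9 290.2] 0.92 [ 0.4455 -0.1787]
wedge top [433.8 205.4] 0.77 [ 0.6848 -0.3128]
wedge side [395.4 216.4] 0.75 [ 0.4626 -0.1859]
glaze_sky top [346.3 236.2] 0.49 [ 0.601  -0.0598]
glaze_sky side [328.8 227.1] 0.78 [ 0.587  -0.0528]
wood_stamp top [199.1 234.1] 0.46 [0.615  0.3564]
wood_stamp side [210.6 334.3] 0.58 [0.6118 0.3542]
ring_cutter_2 top [349.3 260. ] 0.49 [ 0.5331 -0.0665]
ring_cutter_2 top [340.5 239.7] 0.47 [ 0.5913 -0.0431]
ring_cutter_2 side [346.3 227.8] 0.72 [ 0.5478 -0.0759]
```

View pics/top0.png

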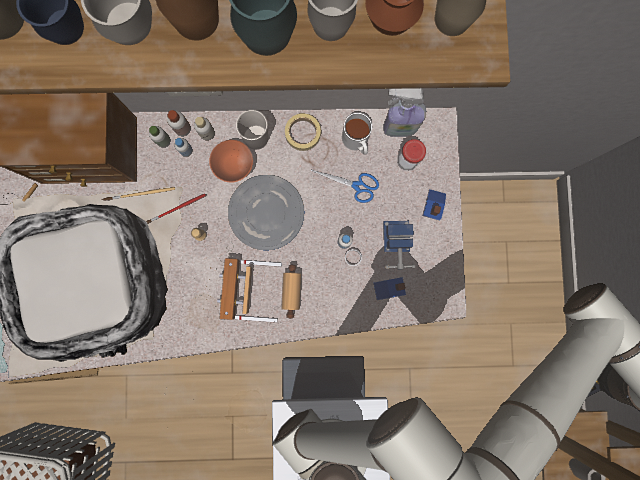

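View pics/side0.png

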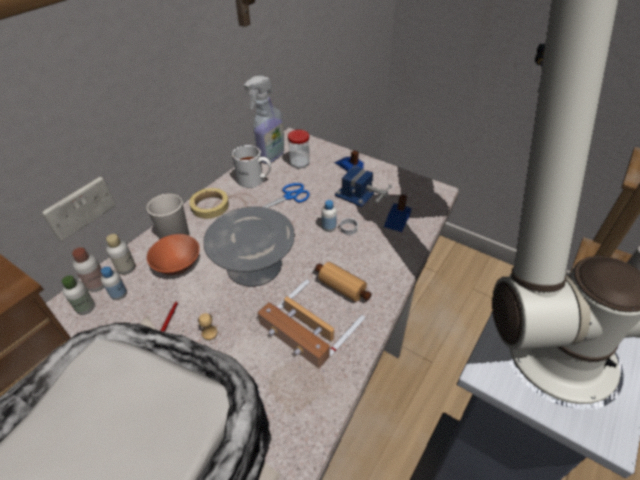

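```bash
cat >> h.py <<'E'
def plan(target,yaw,n,nr=None,start=None,R=None):
    """rows to go to target; yaw (deg, world z) turned over first nr rows"""
    s=sense(); p=np.array(s['tcp_pos'] if start is None else start,float); R=np.array(s['ee_rot'] if R is None else R)
    nr=nr or n; d=(np.array(target)-p)/n; lin=[];rot=[]
    for i in range(n):
        lin.append((R.T@d*1000).round(1).tolist()); a=-np.radians(yaw)/nr if i<nr else 0.
        rot.append([0,0,round(float(a),4)]); R=R@cv2.Rodrigues(np.array([0,0,a]))[0]
    print(lin,rot)
    return R
E
python3 - <<'E'
from h import *
s=sense(); c=capture('wrist'); print(np.array(c['mount']).round(3).tolist(),c['fx'],c['fy'])
c=capture('top');W=cams(c)
for z in (.05,.1,.15): print(z,[onz(c,W,p,z)[:2].round(3).tolist() for p in ((265,248),(230,212),(303,212),(398,270),(412,266))])
R0=np.array(s['ee_rot']); yaw=np.degrees(np.arctan2(R0[1,1],R0[0,1])); print(180-yaw)
R=plan([.44,.08,.33],180-yaw,10,7); print(R.round(3))
E
```

```text
[[-0.0, 0.956, 0.295, 0.081], [1.0, 0.0, 0.0, -0.0], [0.0, 0.295, -0.956, -0.162], [0.0, 0.0, 0.0, 1.0]] 418.7455022199586 418.7455022199586
0.05 [[0.567, 0.166], [0.668, 0.261], [0.664, 0.061], [0.5, -0.195], [0.51, -0.233]]
0.1 [[0.562, 0.162], [0.659, 0.253], [0.656, 0.06], [0.497, -0.186], [0.507, -0.223]]
0.15 [[0.557, 0.157], [0.651, 0.245], [0.647, 0.06], [0.495, -0.177], [0.504, -0.213]]
66.17665714337933
[[-43.5, 52.0, -10.7], [-51.4, 44.2, -10.7], [-58.0, 35.1, -10.7], [-63.0, 25.1, -10.7], [-66.3, 14.5, -10.7], [-67.7, 3.4, -10.7], [-67.4, -7.8, -10.7], [-65.2, -18.8, -10.7], [-65.2, -18.8, -10.7], [-65.2, -18.8, -10.7]] [[0, 0, -0.165], [0, 0, -0.165], [0, 0, -0.165], [0, 0, -0.165], [0, 0, -0.165], [0, 0, -0.165], [0, 0, -0.165], [0, 0, 0.0], [0, 0, 0.0], [0, 0, 0.0]]
[[-0. -1.  0.]
 [-1.  0.  0.]
 [-0. -0. -1.]]
```

Emit:
step_arm(
  linear=[
    [-37,44,-5],
    [-44,38,-5],
    [-50,30,-5],
    [-54,21,-5],
    [-57,12,-5],
    [-58,3,-5],
    [-57,-7,-5],
    [-56,-16,-5],
    [-56,-16,-5],
    [-56,-16,-5],
  ],
  delta_rot=[
    [0,0,-0.165],
    [0,0,-0.165],
    [0,0,-0.165],
    [0,0,-0.165],
    [0,0,-0.165],
    [0,0,-0.165],
    [0,0,-0.165],
    [0,0,0],
    [0,0,0],
    [0,0,0],
  ],
  grip=[60,60,60,60,60,60,60,60,60,60],
)

```text
time_s: 2.35
tcp_pos: [0.4143, -0.0124, 0.2733]
ee_rot: [[0.001, -1.0, 0.002], [-1.0, -0.001, 0.0], [-0.0, -0.002, -1.0]]
wrist_force: [1.1, -0.4, 0.6]
gripper_width: 0.689
gripper_force: 0.0
```

```bash
cat >> h.py <<'E'
def wr(n=None):
    s=sense(); c=capture('wrist'); W=cams(c,s)
    if n: save(n,c['img'])
    return s,c,W
zs=dict(dock=0,stop_face=.025,roller_center=.025,wedge_tip=0,wedge_grip=.045,wedge=0,glaze_sky=0,wood_stamp=0,ring_cutter_2=0)
def lm(c,W,names,cam='wrist',mn=.3):
    o={}
    for l in names:
        for d in landmark_of(cam,l):
            if d['score']>mn: print(l,np.round(d['point'],1),round(d['score'],2),onz(c,W,d['point'],zs[l])[:2].round(4)); o.setdefault(l,d['point'])
    return o
E
python3 - <<'E'
from h import *
s,c,W=wr('w1'); print(s['time_s'],np.round(s['tcp_pos'],3),np.round(s['ee_rot'],3).tolist())
lm(c,W,zs)
E
```

```text
2.35 [ 0.414 -0.012  0.273] [[0.001, -1.0, 0.002], [-1.0, -0.001, 0.0], [-0.0, -0.002, -1.0]]
dock [282.  398.5] 0.62 [0.4601 0.2504]
stop_face [282.3 384.7] 0.61 [0.4567 0.2117]
roller_center [283.  295.8] 0.67 [0.4531 0.0997]
wedge_tip [286.5  63.2] 0.62 [ 0.4461 -0.1343]
wedge_grip [277.6  15.8] 0.73 [ 0.4495 -0.167 ]
wedge [277.5  15.9] 0.83 [ 0.4536 -0.1754]
glaze_sky [151.  150.9] 0.62 [ 0.5868 -0.0508]
wood_stamp [283.6 297.4] 0.63 [0.4548 0.1135]
wood_stamp [281.  395.2] 0.62 [0.4612 0.2455]
```

View pics/w1.png

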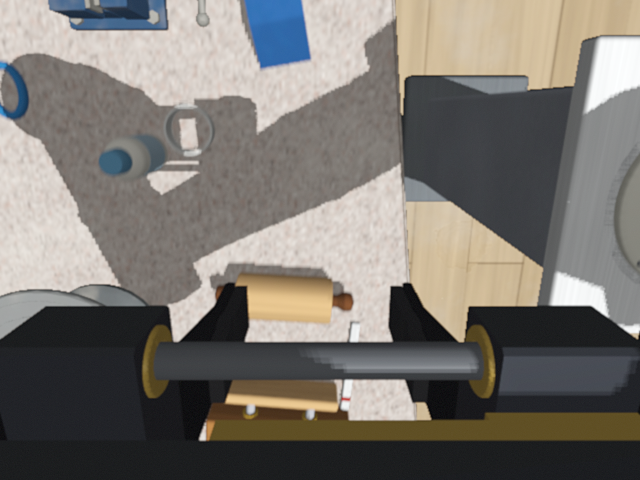

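Emit:
step_arm(
  linear=[
    [-30,-20,0],
    [-40,-20,0],
    [-30,0,0],
    [0,0,0],
  ],
  delta_rot=[
    [0,0,0],
    [0,0,0],
    [0,0,0],
    [0,0,0],
  ],
  grip=[60,60,60,60],
)

```text
time_s: 3.35
tcp_pos: [0.4543, 0.0862, 0.2722]
ee_rot: [[0.001, -1.0, -0.001], [-1.0, -0.001, -0.0], [0.0, 0.001, -1.0]]
wrist_force: [0.6, -0.4, -0.1]
gripper_width: 0.686
gripper_force: 0.0
```

Run:
```python
from h import *
s,c,W=wr('w2'); print(s['time_s'],np.round(s['tcp_pos'],4))
lm(c,W,['dock','stop_face','roller_center','wood_stamp'])
for l,z in (('roller',.025),('dock',0),('stop',.04)):
    for d in silhouettes('wrist',l)[:1]:
        m=d['mask'].astype(np.uint8); ct=max(cv2.findContours(m,0,2)[0],key=cv2.contourArea)
        r=cv2.minAreaRect(ct); b=cv2.boxPoints(r); print(l,d['score'],b.round(0).tolist()); print([onz(c,W,p,z)[:2].round(4).tolist() for p in b])
```

```text
3.35 [0.4543 0.0862 0.2722]
dock [315.6 328.1] 0.74 [0.4578 0.2504]
stop_face [316.9 308.4] 0.68 [0.4562 0.2124]
roller_center [319.7 207.5] 0.87 [0.4534 0.1007]
roller 0.87 [[247.0, 229.0], [249.0, 178.0], [397.0, 185.0], [395.0, 236.0]]
[[0.5277, 0.1231], [0.5227, 0.0711], [0.3769, 0.0781], [0.3765, 0.1307]]
dock 0.63 [[245.0, 243.0], [399.0, 241.0], [400.0, 341.0], [246.0, 343.0]]
[[0.535, 0.1463], [0.3669, 0.1438], [0.3582, 0.267], [0.5397, 0.2699]]
stop 0.94 [[252.0, 336.0], [256.0, 298.0], [379.0, 308.0], [375.0, 346.0]]
[[0.5248, 0.2368], [0.5194, 0.1928], [0.392, 0.2048], [0.3936, 0.2495]]
```

View pics/w2.png

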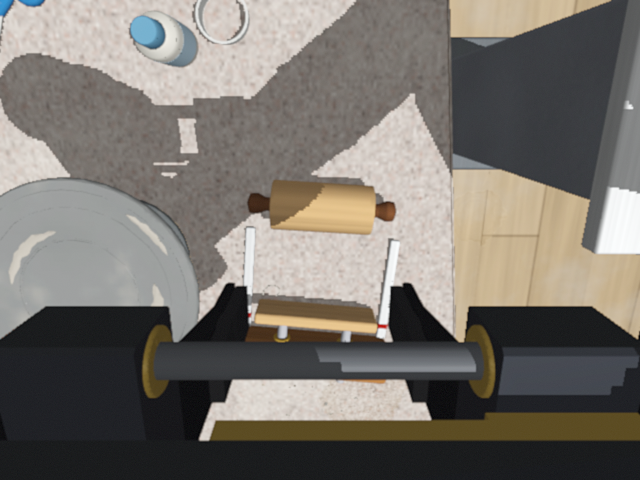

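Run:
```python
import cv2
i=cv2.imread('pics/w2.png')[170:350,225:425]; cv2.imwrite('pics/w2c.png',cv2.resize(i,(660,594),interpolation=cv2.INTER_CUBIC))
```

```text
(no output)
```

View pics/w2c.png

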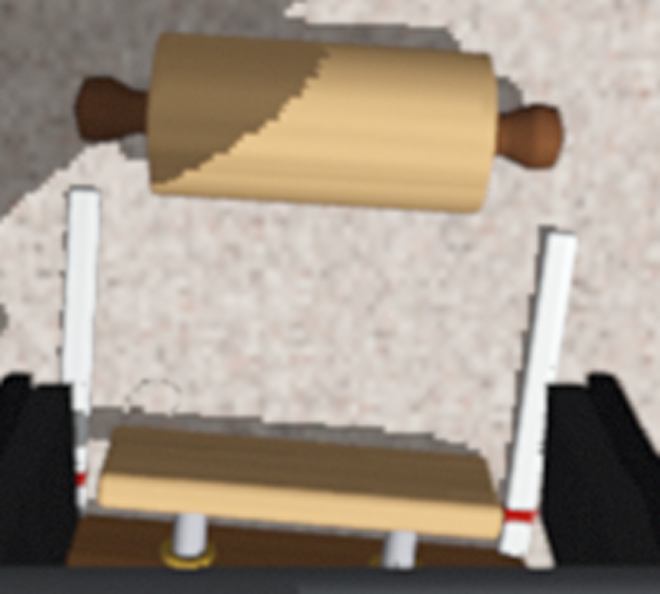

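```bash
cat > m.py <<'E'
from h import *
s=sense(); c=capture('wrist'); W=cams(c,s)
f=lambda p,z: onz(c,W,np.array(p)/3.3+[225,170],z)[:2]*1000
P=dict(barL=[f((99,189),.006),f((85,480),.006)],barR=[f((552,234),.006),f((505,515),.006)],
 plate_top=[f((105,475),.045),f((500,508),.045)],plate_bot=[f((115,428),.005),f((487,455),.005)],knobs=[f((77,108),.025),f((563,138),.025)],
 barrel=[f((152,110),.03),f((495,135),.03)], barrelend=[f((160,35),.03),f((150,190),.03),f((497,58),.03),f((487,212),.03)])
for k,v in P.items(): 
    d=v[-1]-v[0]; print(k,np.round(v,1).tolist(),'len',np.linalg.norm(d).round(1),'ang',np.degrees(np.arctan2(d[1],d[0])).round(1),'mid',np.mean(v,0).round(1))
L,R=P['barL'],P['barR']
print('ends',L[0]-R[0],np.linalg.norm(L[0]-R[0]),'marks',L[1]-R[1],(L[1]+R[1])/2)
E
python3 m.py
```

```text
barL [[522.2, 125.7], [531.8, 230.0]] len 104.7 ang 84.7 mid [527.  177.8]
barR [[375.2, 141.1], [386.4, 243.6]] len 103.1 ang 83.8 mid [380.8 192.3]
plate_top [[518.4, 207.7], [394.2, 219.3]] len 124.7 ang 174.6 mid [456.3 213.5]
plate_bot [[520.7, 210.8], [393.3, 221.1]] len 127.8 ang 175.4 mid [457.  215.9]
knobs [[524.7, 94.8], [377.0, 104.3]] len 148.0 ang 176.3 mid [450.8  99.5]
barrel [[501.4, 94.3], [398.4, 102.1]] len 103.3 ang 175.7 mid [449.9  98.2]
barrelend [[498.2, 71.7], [502.8, 119.2], [398.7, 78.7], [399.9, 126.3]] len 112.5 ang 151.0 mid [449.9  99. ]
ends [146.92306732 -15.38510069] 147.72639923994305 marks [145.38094689 -13.63161583] [459.06934391 236.80103662]
```

Run:
```python
from h import *
c=capture('top');Wt=cams(c); s,w,W=wr()
for z in (.06,.08,.1,.12,.15): print(z,onz(c,Wt,(265,248.5),z)[:2].round(3),onz(w,W,(198,285),z)[:2].round(3),onz(w,W,(60,178),z)[:2].round(3),onz(c,Wt,(303,212),z)[:2].round(3))
```

```text
0.06 [0.565 0.166] [0.572 0.169] [0.687 0.065] [0.662 0.061]
0.08 [0.563 0.164] [0.565 0.16 ] [0.674 0.061] [0.659 0.061]
0.1 [0.561 0.162] [0.559 0.151] [0.662 0.058] [0.656 0.06 ]
0.12 [0.559 0.16 ] [0.553 0.143] [0.65  0.055] [0.652 0.06 ]
0.15 [0.556 0.157] [0.544 0.129] [0.631 0.05 ] [0.647 0.06 ]
```

Emit:
step_arm(
  linear=[
    [20,4,20],
    [24,4,40],
    [0,0,50],
    [0,0,50],
    [0,0,50],
    [0,0,35],
    [0,0,11],
    [0,0,0],
  ],
  delta_rot=[
    [0,0,0.035],
    [0,0,0],
    [0,0,0],
    [0,0,0],
    [0,0,0],
    [0,0,0],
    [0,0,0],
    [0,0,0],
  ],
  grip=[60,60,60,60,60,60,60,60],
)

```text
time_s: 4.9
tcp_pos: [0.4456, 0.0419, 0.0166]
ee_rot: [[-0.035, -0.999, -0.0], [-0.999, 0.035, -0.0], [0.0, 0.0, -1.0]]
wrist_force: [1.1, 0.3, 0.8]
gripper_width: 0.689
gripper_force: 0.0
```

Emit:
step_arm(
  linear=[
    [-8,0,0],
    [-6,0,0],
    [-3,0,0],
    [-3,0,0],
    [-4,0,0],
    [-5,0,0],
    [-5,0,0],
    [-5,0,0],
    [-5,0,0],
    [-4,0,0],
  ],
  delta_rot=[
    [0,0,0],
    [0,0,0],
    [0,0,0],
    [0,0,0],
    [0,0,0],
    [0,0,0],
    [0,0,0],
    [0,0,0],
    [0,0,0],
    [0,0,0],
  ],
  grip=[60,60,60,60,60,60,60,60,60,60],
)

```text
time_s: 6.15
tcp_pos: [0.447, 0.0902, 0.0166]
ee_rot: [[-0.035, -0.999, 0.0], [-0.999, 0.035, 0.0], [-0.0, -0.0, -1.0]]
wrist_force: [0.1, -0.0, -0.0]
gripper_width: 0.686
gripper_force: 0.0
```

Run:
```python
from h import *
s,c,W=wr('w3'); print(s['time_s'],np.round(s['tcp_pos'],4),s['wrist_force'])
lm(c,W,['roller_center'])
c=capture('top');Wt=cams(c);lm(c,Wt,['roller_center'],'top')
d=silhouettes('top','roller')[0]; m=d['mask'].astype(np.uint8); r=cv2.minAreaRect(cv2.findNonZero(m)); print(r, onz(c,Wt,r[0],.03).round(4))
```

```text
6.15 [0.447  0.0902 0.0166] [ 0.11231183 -0.00491752 -0.00763014]
roller_center [306. 394.] 0.59 [0.4542 0.1279]
((389.8824157714844, 288.5294494628906), (18.91777801513672, 31.529630661010742), 75.96376037597656) [ 0.4499 -0.1741  0.03  ]
```

View pics/w3.png

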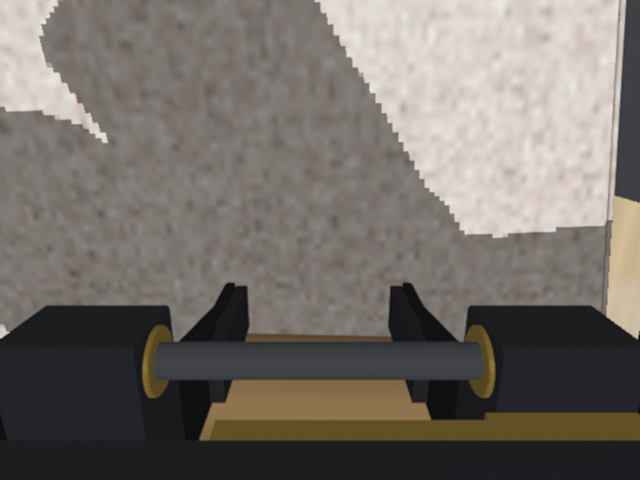

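Emit:
step_arm(
  linear=[
    [-5,0,0],
    [-5,0,0],
    [-5,0,0],
    [-5,0,0],
    [-5,0,0],
    [-5,0,0],
    [-5,0,0],
    [-5,0,0],
    [-4,0,0],
    [-4,0,0],
  ],
  delta_rot=[
    [0,0,0],
    [0,0,0],
    [0,0,0],
    [0,0,0],
    [0,0,0],
    [0,0,0],
    [0,0,0],
    [0,0,0],
    [0,0,0],
    [0,0,0],
  ],
  grip=[60,60,60,60,60,60,60,60,60,60],
)

```text
time_s: 7.65
tcp_pos: [0.4486, 0.138, 0.0166]
ee_rot: [[-0.035, -0.999, -0.0], [-0.999, 0.035, -0.0], [0.0, 0.0, -1.0]]
wrist_force: [-0.1, -0.5, 0.3]
gripper_width: 0.691
gripper_force: 0.1
```

Run:
```python
from h import *
s=sense(); print(s['time_s'],np.round(s['tcp_pos'],4),s['wrist_force'])
c=capture('side');Wt=cams(c);lm(c,Wt,['roller_center','stop_face'],'side')
cv2.imwrite('pics/s3.png',cv2.resize(cv2.cvtColor(c['img'],4)[200:380,220:420],(660,594),interpolation=2))
```

```text
7.65 [0.4486 0.138  0.0166] [-0.07076342 -0.50870582  0.2602411 ]
roller_center [325.1 299.9] 0.9 [0.4531 0.1631]
stop_face [309.6 316.1] 0.96 [0.4565 0.2158]
```

View pics/s3.png

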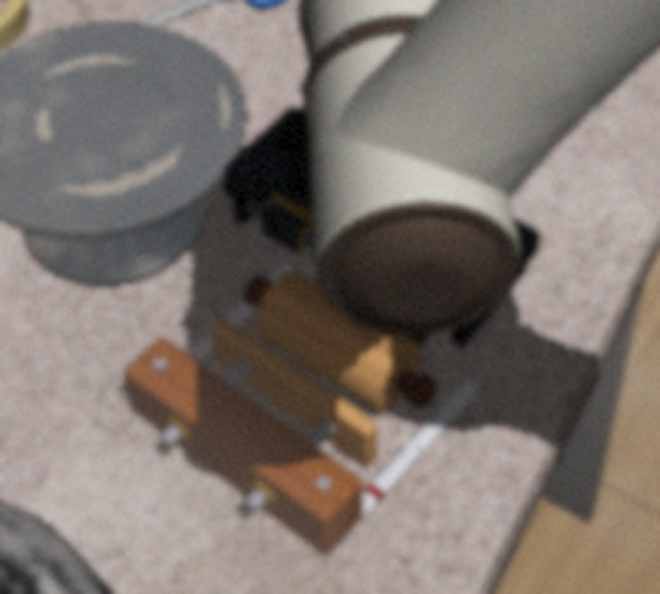

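Emit:
step_arm(
  linear=[
    [-2.5,0,0],
    [-2.5,0,0],
    [-2.5,0,0],
    [-2.5,0,0],
    [-1,0.5,0],
    [-1,0.5,0],
    [-1,0.5,0],
    [-1,0.5,0],
  ],
  delta_rot=[
    [0,0,0],
    [0,0,0],
    [0,0,0],
    [0,0,0],
    [0,0,0.015],
    [0,0,0.015],
    [0,0,0.015],
    [0,0,0.016],
  ],
  grip=[60,60,60,60,60,60,60,60],
)

```text
time_s: 8.8
tcp_pos: [0.4471, 0.1518, 0.0166]
ee_rot: [[-0.097, -0.995, -0.0], [-0.995, 0.097, -0.0], [0.0, 0.0, -1.0]]
wrist_force: [0.8, -1.2, 0.6]
gripper_width: 0.694
gripper_force: 0.5
```

Run:
```python
from h import *
s=sense(); print(s['time_s'],np.round(s['tcp_pos'],4),s['wrist_force'])
c=capture('side');Wt=cams(c);save('s4',c['img'])
lm(c,Wt,['roller_center','stop_face'],'side')
d=silhouettes('side','roller')[0]; m=d['mask']; ys,xs=np.where(m); print(xs.min(),xs.max(),ys.min(),ys.max())
i=xs.argmin();j=xs.argmax();
```

```text
8.8 [0.4471 0.1518 0.0166] [ 0.79277661 -1.2022871   0.58886927]
roller_center [319.5 307.3] 0.56 [0.4521 0.1859]
roller_center [317.7 306.6] 0.52 [0.4563 0.1865]
stop_face [308.5 317.6] 0.72 [0.4563 0.2202]
289 346 286 327
```

Emit:
step_arm(
  linear=[
    [6,0,0],
    [30,0,-20],
    [40,0,-45],
    [30,0,-55],
    [0,0,-50],
    [0,0,0],
  ],
  delta_rot=[
    [0,0,0],
    [0,0,0],
    [0,0,0],
    [0,0,0],
    [0,0,0],
    [0,0,0],
  ],
  grip=[60,60,60,60,60,60],
)

```text
time_s: 9.75
tcp_pos: [0.4394, 0.0467, 0.1906]
ee_rot: [[-0.096, -0.995, 0.01], [-0.995, 0.097, 0.004], [-0.005, -0.009, -1.0]]
wrist_force: [-0.1, 0.6, -1.4]
gripper_width: 0.689
gripper_force: 0.0
```

Run:
```python
from h import *
s,c,W=wr('w5'); print(s['time_s'],np.round(s['tcp_pos'],4))
np.save('W5.npy',W)
p=proj(c,W,np.array([.455,.175,.02])); x0,y0=int(p[0])-110,max(0,int(p[1])-82); print(x0,y0)
lm(c,W,['roller_center','stop_face'])
i=c['img'][y0:y0+165,x0:x0+220]; print(i.shape); save('w5c',cv2.resize(i,(i.shape[1]*3,i.shape[0]*3),interpolation=2))
```

```text
9.75 [0.4394 0.0467 0.1906]
207 266
stop_face [318.2 385. ] 0.65 [0.4575 0.21  ]
(165, 220, 3)
```

View pics/w5c.png

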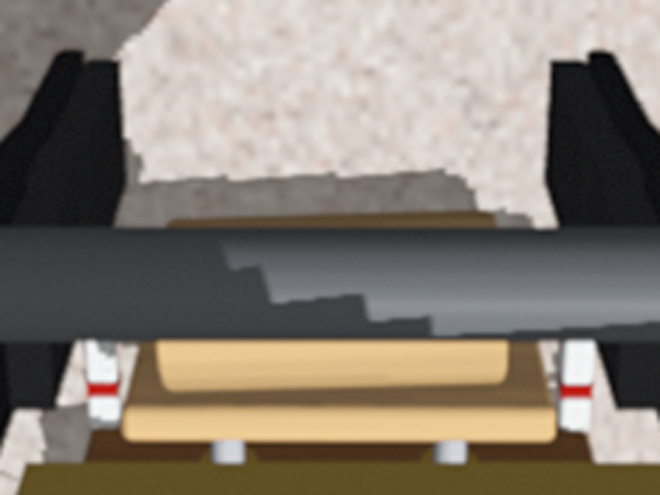

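Emit:
step_arm(
  linear=[
    [0,0,50],
    [-30,0,55],
    [-40,0,45],
    [-25,0,20],
    [-5,0,0],
    [-5,0,0],
    [-2,0,0],
    [-2,0,0],
    [-2,0,0],
    [-1.5,0,0],
  ],
  delta_rot=[
    [0,0,0],
    [0,0,0],
    [0,0,0],
    [0,0,0],
    [0,0,0],
    [0,0,0],
    [0,0,0],
    [0,0,0],
    [0,0,0],
    [0,0,0],
  ],
  grip=[60,60,60,60,60,60,60,60,60,60],
)

```text
time_s: 11.15
tcp_pos: [0.4471, 0.1563, 0.017]
ee_rot: [[-0.096, -0.995, -0.002], [-0.995, 0.096, -0.003], [0.003, 0.002, -1.0]]
wrist_force: [1.2, -8.2, 5.5]
gripper_width: 0.687
gripper_force: 4.2
```

Emit:
step_arm(
  linear=[
    [-1.5,0,0],
    [-1.5,0,0],
    [-1.5,0,0],
    [-1.5,0,0],
    [-1.5,0,0],
  ],
  delta_rot=[
    [0,0,0],
    [0,0,0],
    [0,0,0],
    [0,0,0],
    [0,0,0],
  ],
  grip=[60,60,60,60,60],
)

```text
time_s: 11.78
tcp_pos: [0.4478, 0.1634, 0.0171]
ee_rot: [[-0.097, -0.995, -0.002], [-0.995, 0.097, -0.003], [0.003, 0.002, -1.0]]
wrist_force: [0.2, -9.0, 4.4]
gripper_width: 0.689
gripper_force: 4.3
```

Emit:
step_arm(
  linear=[
    [-1,0,0],
    [-1,0,0],
    [-1,0,0],
    [-1,0,0],
    [-1,0,0],
    [-1,0,0],
  ],
  delta_rot=[
    [0,0,0],
    [0,0,0],
    [0,0,0],
    [0,0,0],
    [0,0,0],
    [0,0,0],
  ],
  grip=[60,60,60,60,60,60],
)

```text
time_s: 12.52
tcp_pos: [0.4483, 0.1693, 0.017]
ee_rot: [[-0.097, -0.995, -0.002], [-0.995, 0.097, -0.003], [0.003, 0.002, -1.0]]
wrist_force: [1.9, -8.2, 6.0]
gripper_width: 0.692
gripper_force: 4.3
```

Run:
```python
from h import *
c=capture('side');Wt=cams(c)
o=lm(c,Wt,['roller_center','stop_face','dock'],'side')
print(sense()['wrist_force'])
i=c['img'][280:355,250:350]; save('s6',cv2.resize(i,(700,525),interpolation=2))
```

```text
roller_center [315.3 309.9] 0.73 [0.4557 0.1963]
stop_face [305.3 320.9] 0.62 [0.457  0.2305]
dock [299.5 333.8] 0.92 [0.4591 0.2497]
[ 0.02141543 -8.14695091  5.30014759]
```

View pics/s6.png

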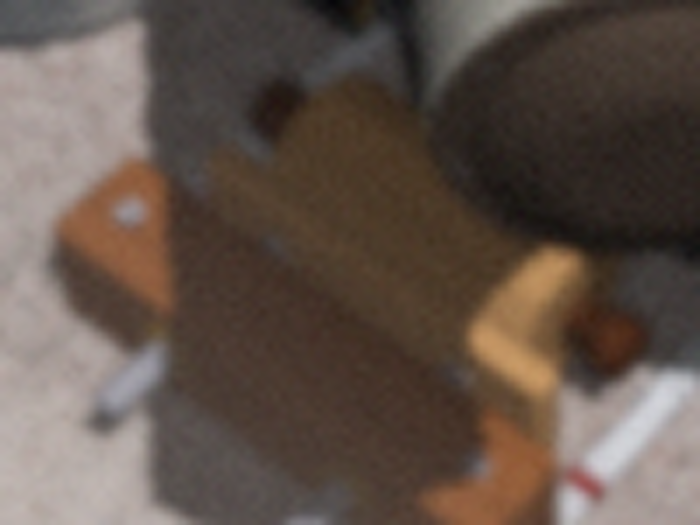

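Emit:
step_arm(
  linear=[
    [-0.7,0,0],
    [-0.7,0,0],
    [-0.7,0,0],
    [-0.6,0,0],
    [-0.5,0,0],
  ],
  delta_rot=[
    [0,0,0],
    [0,0,0],
    [0,0,0],
    [0,0,0],
    [0,0,0],
  ],
  grip=[60,60,60,60,60],
)

```text
time_s: 13.35
tcp_pos: [0.4486, 0.1725, 0.017]
ee_rot: [[-0.097, -0.995, -0.002], [-0.995, 0.097, -0.003], [0.004, 0.002, -1.0]]
wrist_force: [0.9, -8.4, 6.6]
gripper_width: 0.687
gripper_force: 4.3
```

Emit:
step_arm(
  linear=[
    [-0.5,0,0],
    [-0.5,0,0],
    [-0.5,0,0],
  ],
  delta_rot=[
    [0,0,0],
    [0,0,0],
    [0,0,0],
  ],
  grip=[60,60,60],
)

```text
time_s: 13.72
tcp_pos: [0.4488, 0.1739, 0.0171]
ee_rot: [[-0.097, -0.995, -0.002], [-0.995, 0.097, -0.003], [0.004, 0.002, -1.0]]
wrist_force: [1.1, -8.4, 5.2]
gripper_width: 0.692
gripper_force: 4.3
```

Emit:
step_arm(
  linear=[
    [-0.4,0,0],
    [-0.4,0,0],
    [-0.4,0,0],
  ],
  delta_rot=[
    [0,0,0],
    [0,0,0],
    [0,0,0],
  ],
  grip=[60,60,60],
)

```text
time_s: 14.1
tcp_pos: [0.4488, 0.1751, 0.017]
ee_rot: [[-0.097, -0.995, -0.002], [-0.995, 0.097, -0.003], [0.004, 0.002, -1.0]]
wrist_force: [1.6, -9.1, 5.8]
gripper_width: 0.687
gripper_force: 4.3
```

Emit:
step_arm(
  linear=[
    [-0.3,0,0],
    [-0.3,0,0],
    [-0.3,0,0],
  ],
  delta_rot=[
    [0,0,0],
    [0,0,0],
    [0,0,0],
  ],
  grip=[60,60,60],
)

```text
time_s: 14.48
tcp_pos: [0.449, 0.176, 0.017]
ee_rot: [[-0.097, -0.995, -0.002], [-0.995, 0.097, -0.003], [0.004, 0.002, -1.0]]
wrist_force: [1.6, -8.9, 6.5]
gripper_width: 0.689
gripper_force: 4.3
```

Emit:
step_arm(
  linear=[
    [-0.3,0,0],
    [-0.3,0,0],
  ],
  delta_rot=[
    [0,0,0],
    [0,0,0],
  ],
  grip=[60,60],
)

```text
time_s: 14.72
tcp_pos: [0.449, 0.1765, 0.017]
ee_rot: [[-0.097, -0.995, -0.002], [-0.995, 0.097, -0.004], [0.004, 0.002, -1.0]]
wrist_force: [1.2, -9.0, 5.7]
gripper_width: 0.692
gripper_force: 4.6
```

Emit:
step_arm(
  linear=[
    [-0.3,0,0],
    [-0.3,0,0],
  ],
  delta_rot=[
    [0,0,0],
    [0,0,0],
  ],
  grip=[60,60],
)

```text
time_s: 14.98
tcp_pos: [0.449, 0.1767, 0.0171]
ee_rot: [[-0.097, -0.995, -0.003], [-0.995, 0.097, -0.004], [0.005, 0.002, -1.0]]
wrist_force: [2.6, -10.4, 6.2]
gripper_width: 0.688
gripper_force: 5.6
```

Emit:
step_arm(
  linear=[
    [0,0,-0.3],
    [0,0,-0.3],
  ],
  delta_rot=[
    [0,0,0],
    [0,0,0],
  ],
  grip=[60,60],
)

```text
time_s: 15.22
tcp_pos: [0.4489, 0.1766, 0.0172]
ee_rot: [[-0.097, -0.995, -0.003], [-0.995, 0.097, -0.004], [0.004, 0.002, -1.0]]
wrist_force: [3.4, -10.6, 1.0]
gripper_width: 0.691
gripper_force: 4.9
```

Emit:
step_arm(
  linear=[
    [-0.3,0,-0.1],
    [0,0,0],
  ],
  delta_rot=[
    [0,0,0],
    [0,0,0],
  ],
  grip=[60,60],
)

```text
time_s: 15.48
tcp_pos: [0.4489, 0.1767, 0.0172]
ee_rot: [[-0.097, -0.995, -0.003], [-0.995, 0.097, -0.005], [0.005, 0.003, -1.0]]
wrist_force: [3.3, -12.6, 2.3]
gripper_width: 0.686
gripper_force: 5.4
```

Emit:
step_arm(
  linear=[
    [0,0,0],
    [0,0,0],
    [0,0,0],
  ],
  delta_rot=[
    [0,0,0],
    [0,0,0],
    [0,0,0],
  ],
  grip=[60,60,60],
)

```text
time_s: 15.85
tcp_pos: [0.4489, 0.1767, 0.0172]
ee_rot: [[-0.097, -0.995, -0.003], [-0.995, 0.097, -0.005], [0.005, 0.003, -1.0]]
wrist_force: [3.0, -11.0, 1.0]
gripper_width: 0.69
gripper_force: 5.4
```

Emit:
step_arm(
  linear=[
    [-0.1,0,0],
    [0,0,0],
    [0,0,0],
    [0,0,0],
    [0,0,0],
    [0,0,0],
  ],
  delta_rot=[
    [0,0,0],
    [0,0,0],
    [0,0,0],
    [0,0,0],
    [0,0,0],
    [0,0,0],
  ],
  grip=[60,60,60,60,60,60],
)

```text
time_s: 16.6
tcp_pos: [0.4489, 0.1767, 0.0172]
ee_rot: [[-0.097, -0.995, -0.003], [-0.995, 0.097, -0.005], [0.005, 0.003, -1.0]]
wrist_force: [3.7, -11.8, 2.0]
gripper_width: 0.689
gripper_force: 5.6
```

Emit:
step_arm(
  linear=[
    [1,0,0],
    [3,0,0],
    [10,0,-5],
    [25,0,-40],
    [30,0,-50],
    [30,0,-50],
    [0,0,-50],
    [0,0,-50],
    [0,0,0],
  ],
  delta_rot=[
    [0,0,0],
    [0,0,0],
    [0,0,0],
    [0,0,0],
    [0,0,0],
    [0,0,0],
    [0,0,0],
    [0,0,0],
    [0,0,0],
  ],
  grip=[60,60,60,60,60,50,50,50,50],
)

```text
time_s: 17.73
tcp_pos: [0.4426, 0.0823, 0.2672]
ee_rot: [[-0.096, -0.995, 0.01], [-0.995, 0.096, 0.005], [-0.006, -0.01, -1.0]]
wrist_force: [-0.5, -0.5, -0.3]
gripper_width: 0.576
gripper_force: 0.0
```

Run:
```python
from h import *
s,c,W=wr('w7'); print(s['time_s'],np.round(s['tcp_pos'],4))
np.save('W7.npy',W)
p=proj(c,W,np.array([.455,.19,.02])); x0,y0=int(p[0])-110,max(0,int(p[1])-82); print(x0,y0)
lm(c,W,['roller_center','stop_face','dock'])
i=c['img'][y0:y0+165,x0:x0+220]; save('w7c',cv2.resize(i,(i.shape[1]*3,i.shape[0]*3),interpolation=2))
```

```text
17.725 [0.4426 0.0823 0.2672]
209 209
roller_center [315.5 313.4] 0.78 [0.4612 0.2128]
stop_face [317.7 331.1] 0.68 [0.4609 0.2344]
dock [320.3 332.7] 0.74 [0.4598 0.2512]
```

View pics/w7c.png

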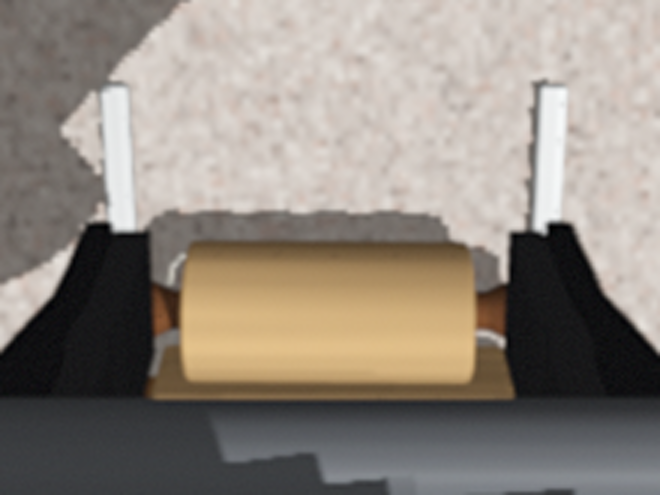

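Emit:
step_arm(
  linear=[
    [53,-6,12],
    [53,-6,12],
    [53,-6,12],
    [52,-5,11],
    [0,0,0],
    [0,0,0],
    [0,0,0],
  ],
  delta_rot=[
    [0,0,0],
    [0,0,0],
    [0,0,0],
    [0,0,-0.14],
    [0,0,-0.14],
    [0,0,0],
    [0,0,0],
  ],
  grip=[50,50,50,50,50,50,50],
)

```text
time_s: 18.8
tcp_pos: [0.4429, -0.1302, 0.2147]
ee_rot: [[0.182, -0.983, -0.001], [-0.983, -0.182, 0.0], [-0.0, 0.001, -1.0]]
wrist_force: [-0.5, -0.3, -0.0]
gripper_width: 0.577
gripper_force: 0.0
```

```bash
cat > wd.py <<'E'
from h import *
import sys,pickle
s,c,W=wr(sys.argv[1]); print(s['time_s'],np.round(s['tcp_pos'],4),np.round(s['ee_rot'],3)[:,1])
o=lm(c,W,['wedge_tip','wedge_grip','wedge'])
for d in silhouettes('wrist','wedge'):
    if d['score']<.3: continue
    m=d['mask'].astype(np.uint8); ct=max(cv2.findContours(m,0,2)[0],key=cv2.contourArea)
    a=cv2.approxPolyDP(ct,4,True)[:,0]; print(d['score'],m.sum()); print([(p.tolist(),onz(c,W,p,0)[:2].round(4).tolist()) for p in a])
hsv=cv2.cvtColor(c['img'],cv2.COLOR_RGB2HSV); b=cv2.inRange(hsv,(105,130,40),(125,255,255))
n,L,st,ce=cv2.connectedComponentsWithStats(b)
for i in range(1,n):
    if st[i,4]>400:
        ct=cv2.findContours((L==i).astype(np.uint8),0,2)[0][0]; a=cv2.approxPolyDP(ct,3,True)[:,0]
        print('blue',st[i],[(p.tolist(),onz(c,W,p,0)[:2].round(4).tolist()) for p in a])
pickle.dump((c['fx'],c['fy'],c['cx'],c['cy'],W,o),open(sys.argv[1]+'.pkl','wb'))
E
python3 wd.py w8
```

```text
18.8 [ 0.4429 -0.1302  0.2147] [-0.983 -0.182  0.001]
wedge_tip [320.  197.2] 0.76 [ 0.4421 -0.1331]
wedge_grip [313.3 121.8] 0.93 [ 0.4598 -0.199 ]
wedge [316.4 148.4] 0.72 [ 0.4533 -0.1757]
0.91 5360
[([289, 104], [0.4832, -0.2083]), ([290, 194], [0.4696, -0.1311]), ([341, 195], [0.4236, -0.1386]), ([346, 105], [0.4349, -0.2164])]
blue [  75   28   44  103 1852] [([105, 28], [0.6405, -0.2394]), ([113, 34], [0.6339, -0.2361]), ([105, 33], [0.6403, -0.2356]), ([110, 38], [0.6362, -0.2326]), ([105, 47], [0.64, -0.225]), ([96, 50], [0.6472, -0.2213]), ([95, 61], [0.6478, -0.2126]), ([85, 59], [0.656, -0.2127]), ([88, 74], [0.6533, -0.2013]), ([83, 79], [0.6574, -0.1965]), ([78, 77], [0.6615, -0.1974]), ([76, 61], [0.6634, -0.2098]), ([75, 99], [0.6638, -0.1791]), ([104, 115], [0.639, -0.1703]), ([111, 113], [0.6331, -0.173]), ([113, 130], [0.6308, -0.159]), ([116, 53], [0.6308, -0.222]), ([114, 58], [0.6323, -0.2178]), ([109, 57], [0.6364, -0.2179]), ([106, 48], [0.6391, -0.2244]), ([111, 36], [0.6354, -0.2343]), ([113, 41], [0.6336, -0.2308]), ([115, 36], [0.6322, -0.2349]), ([117, 39
[... 1290 characters left out ...]
 76], [0.5879, -0.2118]), ([167, 51], [0.5894, -0.2312]), ([173, 48], [0.5847, -0.2344]), ([174, 55], [0.5834, -0.2292]), ([176, 47], [0.5823, -0.2356]), ([191, 49], [0.5699, -0.2364]), ([200, 57], [0.562, -0.2316]), ([199, 64], [0.5623, -0.2261]), ([189, 68], [0.5702, -0.2214]), ([200, 68], [0.5612, -0.2231]), ([202, 73], [0.5591, -0.2195]), ([196, 72], [0.5641, -0.2194]), ([194, 79], [0.5653, -0.2136]), ([189, 72], [0.5699, -0.2183]), ([187, 86], [0.5706, -0.2069]), ([201, 89], [0.5587, -0.2067]), ([205, 55], [0.5581, -0.2339])]
blue [ 287  103   60   92 4510] [([287, 104], [0.4849, -0.208]), ([289, 193], [0.4707, -0.1318]), ([341, 194], [0.4238, -0.1395]), ([346, 105], [0.4349, -0.2164])]
```

Emit:
step_arm(
  linear=[
    [18,-1,38],
    [18,-1,37],
    [0,0,0],
  ],
  delta_rot=[
    [0,0,0],
    [0,0,0],
    [0,0,0],
  ],
  grip=[50,50,50],
)

```text
time_s: 19.42
tcp_pos: [0.4498, -0.1659, 0.1378]
ee_rot: [[0.181, -0.983, -0.007], [-0.983, -0.181, 0.0], [-0.002, 0.006, -1.0]]
wrist_force: [0.1, 0.6, 0.8]
gripper_width: 0.574
gripper_force: 0.0
```

```bash
python3 wd.py w9 | cut -c1-500
python3 - <<'E'
from h import *
import pickle
A,B=[pickle.load(open(f'w{i}.pkl','rb')) for i in (8,9)]
k=lambda a:dict(zip(('fx','fy','cx','cy'),a[:4]))
for n in ('wedge_grip','wedge_tip'):
    if n in A[5] and n in B[5]: print(n,tri(ray(k(A),A[4],A[5][n]),ray(k(B),B[4],B[5][n])))
s=sense();c=capture('wrist');W=cams(c,s)
# dark post mask inside wedge neighbourhood
d=silhouettes('wrist','wedge')[0]; m=d['mask']
g=cv2.cvtColor(c['img'],cv2.COLOR_RGB2HSV); x=(m)&~((g[...,0]>100)&(g[...,0]<128)&(g[...,1]>120))
x=cv2.morphologyEx(x.astype(np.uint8),cv2.MORPH_OPEN,np.ones((3,3)))
n,L,st,ce=cv2.connectedComponentsWithStats(x)
for i in range(1,n): print(st[i],ce[i].round(1),[onz(c,W,ce[i],z)[:2].round(4).tolist() for z in (.045,.062)])
E
```

```text
19.425 [ 0.4498 -0.1659  0.1378] [-0.983 -0.181  0.006]
wedge_tip [316.1 260.7] 0.76 [ 0.4455 -0.1353]
wedge_grip [312.4 183.6] 0.93 [ 0.4599 -0.2011]
wedge [316.1 208. ] 0.8 [ 0.4529 -0.1759]
wedge [315.  262.2] 0.52 [ 0.4461 -0.134 ]
wedge [185.3 308.6] 0.31 [ 0.54   -0.0771]
0.77 7646
[([282, 157], [0.4833, -0.208]), ([282, 259], [0.4714, -0.132]), ([347, 261], [0.4223, -0.1393]), ([354, 159], [0.4329, -0.2158])]
blue [142  89  38  60 686] [([142, 89], [0.5833, -0.2358]), ([153, 91], [0.5759, -0.2358]), ([153, 100], [0.5755, -0.23]), ([161, 94], [0.5705, -0.2349]), ([172, 103], [0.5627, -0.2304]), ([171, 112], [0.5629, -0.2244]), ([159, 117], [0.5707, -0.2196]), ([154, 113], [0.5743, -0.2216]), ([153, 102], [0.5754, -0.2287]), ([152, 113], [0.5756, -0.2214]), ([157, 117], [0.5721, -0.2194]), ([155, 145], [0.5722, -0.2001]), ([175, 148], [0.5582, -0.2006]), ([179, 97], [0.5584, -0.2352])]
blue [   4   97   55  112 2462] [([46, 97], [0.6468, -0.2188]), ([45, 103], [0.6475, -0.2148]), ([31, 108], [0.6569, -0.2097]), ([33, 113], [0.6556, -0.2067]), ([29, 115], [0.6583, -0.2048]), ([35
[... 538 characters left out ...]
 114], [0.6086, -0.2146]), ([98, 126], [0.6117, -0.206]), ([91, 120], [0.6165, -0.2091]), ([95, 125], [0.6138, -0.2063]), ([89, 126], [0.6178, -0.2049]), ([86, 136], [0.6197, -0.1977]), ([83, 132], [0.6218, -0.2]), ([87, 128], [0.6191, -0.2032]), ([83, 125], [0.6219,
blue [ 280  156   73  106 6082] [([281, 156], [0.4842, -0.2086]), ([283, 260], [0.4705, -0.1314]), ([346, 261], [0.423, -0.1392]), ([352, 159], [0.4343, -0.2156])]
wedge_grip (array([ 0.45972917, -0.1986143 ,  0.0311302 ]), np.float64(0.0003445489237775325))
wedge_tip (array([ 0.4429379 , -0.12957994, -0.01625631]), np.float64(0.0030101344169405214))
[ 308  167   30   42 1186] [322.2 187.7] [[0.4573, -0.1984], [0.4579, -0.2015]]
```

Run:
```python
from h import *
t=capture('top');Wt=cams(t); sd=capture('side');Ws=cams(sd); w=capture('wrist')
s1=dict(tcp_pos=[.4143,-.0124,.2733],ee_rot=[[.001,-1,.002],[-1,-.001,0],[0,-.002,-1]]); W1=cams(w,s1)
print(tri(ray(t,Wt,(386,267)),ray(w,W1,(203,20))),tri(ray(t,Wt,(398,268)),ray(sd,Ws,(383,189))))
for p in ((386,267),(413,267)):
  for z in (.05,.08): print(onz(t,Wt,p,z).round(3))
```

```text
(array([ 0.50751932, -0.16016902,  0.06532948]), np.float64(0.0003998198849836041)) (array([ 0.50634413, -0.19024641,  0.07029445]), np.float64(0.0053893526940759235))
[ 0.508 -0.162  0.05 ]
[ 0.507 -0.158  0.08 ]
[ 0.507 -0.236  0.05 ]
[ 0.505 -0.23   0.08 ]
```

Emit:
step_arm(
  linear=[
    [17,-1,0],
    [17.5,-1,0],
    [0,0,30],
    [0,0,40],
    [0,0,30],
    [0,0,6],
    [0,0,0],
  ],
  delta_rot=[
    [0,0,0.014],
    [0,0,0],
    [0,0,0],
    [0,0,0],
    [0,0,0],
    [0,0,0],
    [0,0,0],
  ],
  grip=[34,34,34,34,34,34,34],
)

```text
time_s: 20.8
tcp_pos: [0.4602, -0.2, 0.0344]
ee_rot: [[0.169, -0.986, 0.0], [-0.986, -0.169, -0.0], [0.0, -0.0, -1.0]]
wrist_force: [0.3, -0.7, -0.8]
gripper_width: 0.394
gripper_force: 0.0
```

Emit:
step_arm(
  linear=[
    [0,0,0],
    [0,0,0],
    [0,0,0],
    [0,0,0],
    [0,0,0],
  ],
  delta_rot=[
    [0,0,0],
    [0,0,0],
    [0,0,0],
    [0,0,0],
    [0,0,0],
  ],
  grip=[5,5,5,5,5],
)

```text
time_s: 21.42
tcp_pos: [0.4597, -0.1994, 0.0352]
ee_rot: [[0.17, -0.986, 0.0], [-0.986, -0.17, -0.0], [0.0, -0.0, -1.0]]
wrist_force: [-2.5, 0.2, 5.9]
gripper_width: 0.205
gripper_force: 29.9
```

Run:
```python
from h import *
s=sense(); p=np.array(s['tcp_pos']); print(p)
R=plan([.4474,.098,p[2]+.03],-15.3,7,5,start=p+[0,0,.03]); print(R.round(3))
```

```text
[ 0.45970329 -0.19937565  0.03515317]
[[-42.2, -5.5, -0.0], [-42.4, -3.2, -0.0], [-42.5, -0.9, -0.0], [-42.5, 1.3, -0.0], [-42.4, 3.6, -0.0], [-42.1, 5.8, -0.0], [-42.1, 5.8, -0.0]] [[0, 0, 0.0534], [0, 0, 0.0534], [0, 0, 0.0534], [0, 0, 0.0534], [0, 0, 0.0534], [0, 0, 0.0], [0, 0, 0.0]]
[[-0.096 -0.995  0.   ]
 [-0.995  0.096 -0.   ]
 [ 0.    -0.    -1.   ]]
```

Emit:
step_arm(
  linear=[
    [0,0,-30],
    [-42.2,-5.5,0],
    [-42.4,-3.2,0],
    [-42.5,-0.9,0],
    [-42.5,1.3,0],
    [-42.4,3.6,0],
    [-42.1,5.8,0],
    [-42.1,5.8,0],
    [0,0,0],
    [0,0,0],
  ],
  delta_rot=[
    [0,0,0],
    [0,0,0.0534],
    [0,0,0.0534],
    [0,0,0.0534],
    [0,0,0.0534],
    [0,0,0.0534],
    [0,0,0],
    [0,0,0],
    [0,0,0],
    [0,0,0],
  ],
  grip=[5,5,5,5,5,5,5,5,5,5],
)

```text
time_s: 22.68
tcp_pos: [0.4471, 0.098, 0.064]
ee_rot: [[-0.097, -0.995, -0.001], [-0.995, 0.097, -0.0], [0.0, 0.001, -1.0]]
wrist_force: [0.5, 0.3, -1.9]
gripper_width: 0.206
gripper_force: 29.9
```

Run:
```python
from h import *
s,c,W=wr('w10'); print(s['time_s'],np.round(s['tcp_pos'],4),np.round(s['ee_rot'],3)[:,1],s['gripper_width'],s['wrist_force'])
zs['wedge_tip']=.028;zs['wedge']=.028
lm(c,W,['wedge_tip','roller_center','stop_face','wedge'])
for l in ('wedge','roller'):
  for d in silhouettes('wrist',l)[:1]:
    m=d['mask'].astype(np.uint8); ct=max(cv2.findContours(m,0,2)[0],key=cv2.contourArea)
    print(l,d['score'],cv2.approxPolyDP(ct,4,True)[:,0].tolist())
t=capture('side');Wt=cams(t);lm(t,Wt,['wedge_tip','roller_center','stop_face'],'side')
```

```text
22.675 [0.4471 0.098  0.064 ] [-0.995  0.097  0.001] 0.20582283988235708 [ 0.4592543   0.25917687 -1.87778971]
wedge_tip [319.5 388.3] 0.93 [0.4535 0.1663]
wedge [318.3 322.5] 0.68 [0.4502 0.1254]
wedge 0.89 [[270, 251], [263, 266], [265, 309], [278, 282], [298, 287], [296, 341], [342, 339], [341, 285], [359, 282], [372, 311], [373, 262], [367, 249]]
roller 0.56 [[275, 416], [362, 417], [359, 406], [343, 405], [278, 406]]
wedge_tip [322. 295.] 0.74 [0.4648 0.1579]
roller_center [313.7 312.8] 0.96 [0.4542 0.2043]
stop_face [212.6 334.1] 0.72 [0.5935 0.3607]
stop_face [302.5 325.2] 0.69 [0.4556 0.2422]
stop_face [311.7 311.6] 0.69 [0.4595 0.2041]
```

Emit:
step_arm(
  linear=[
    [0,0,15],
    [0,0,11],
    [0,0,1.5],
    [0,0,1],
    [0,0,0],
  ],
  delta_rot=[
    [0,0,0],
    [0,0,0],
    [0,0,0],
    [0,0,0],
    [0,0,0],
  ],
  grip=[5,5,5,5,5],
)

```text
time_s: 23.85
tcp_pos: [0.4478, 0.0983, 0.036]
ee_rot: [[-0.097, -0.995, 0.001], [-0.995, 0.097, 0.0], [-0.0, -0.001, -1.0]]
wrist_force: [0.6, -0.2, -1.7]
gripper_width: 0.199
gripper_force: 29.9
```

Emit:
step_arm(
  linear=[
    [0,0,0.5],
    [0,0,0.5],
    [0,0,0],
  ],
  delta_rot=[
    [0,0,0],
    [0,0,0],
    [0,0,0],
  ],
  grip=[5,5,5],
)

```text
time_s: 24.22
tcp_pos: [0.4478, 0.0982, 0.0352]
ee_rot: [[-0.097, -0.995, 0.001], [-0.995, 0.097, 0.0], [-0.0, -0.0, -1.0]]
wrist_force: [-0.7, 0.0, 1.8]
gripper_width: 0.201
gripper_force: 29.9
```

Emit:
step_arm(
  linear=[
    [-5,0,0],
    [-6,0,0],
    [-6,0,0],
    [-6,0,0],
    [-5,0,0],
    [-3,0,0],
    [-2,0,0],
    [-1,0,0],
  ],
  delta_rot=[
    [0,0,0],
    [0,0,0],
    [0,0,0],
    [0,0,0],
    [0,0,0],
    [0,0,0],
    [0,0,0],
    [0,0,0],
  ],
  grip=[5,5,5,5,5,5,5,5],
)

```text
time_s: 25.22
tcp_pos: [0.4509, 0.1319, 0.0351]
ee_rot: [[-0.096, -0.995, -0.0], [-0.995, 0.096, -0.001], [0.001, 0.0, -1.0]]
wrist_force: [0.6, -4.5, 5.7]
gripper_width: 0.202
gripper_force: 29.9
```

Emit:
step_arm(
  linear=[
    [-1,0,0],
    [-1,0,0],
    [-1,0,0],
  ],
  delta_rot=[
    [0,0,0],
    [0,0,0],
    [0,0,0],
  ],
  grip=[5,5,5],
)

```text
time_s: 25.6
tcp_pos: [0.4512, 0.1348, 0.0351]
ee_rot: [[-0.096, -0.995, -0.0], [-0.995, 0.096, -0.001], [0.001, 0.0, -1.0]]
wrist_force: [-0.2, -4.0, 6.2]
gripper_width: 0.205
gripper_force: 29.9
```

Emit:
step_arm(
  linear=[
    [-0.7,0,0],
    [-0.7,0,0],
    [-0.7,0,0],
  ],
  delta_rot=[
    [0,0,0],
    [0,0,0],
    [0,0,0],
  ],
  grip=[5,5,5],
)

```text
time_s: 25.98
tcp_pos: [0.4514, 0.1369, 0.0351]
ee_rot: [[-0.096, -0.995, -0.0], [-0.995, 0.096, -0.001], [0.001, 0.0, -1.0]]
wrist_force: [-0.2, -4.0, 6.8]
gripper_width: 0.202
gripper_force: 29.9
```

Emit:
step_arm(
  linear=[
    [-0.5,0,0],
    [-0.5,0,0],
    [-0.5,0,0],
  ],
  delta_rot=[
    [0,0,0],
    [0,0,0],
    [0,0,0],
  ],
  grip=[5,5,5],
)

```text
time_s: 26.35
tcp_pos: [0.4513, 0.1373, 0.0351]
ee_rot: [[-0.097, -0.995, -0.001], [-0.995, 0.097, -0.003], [0.003, 0.001, -1.0]]
wrist_force: [1.8, -9.1, 7.4]
gripper_width: 0.208
gripper_force: 29.9
```

Emit:
step_arm(
  linear=[
    [0,0,0],
    [0,0,0],
    [0,0,0],
    [0,0,0],
    [0,0,-20],
    [0,0,-40],
    [20,0,-50],
    [30,0,-50],
    [30,0,-40],
    [0,0,0],
  ],
  delta_rot=[
    [0,0,0],
    [0,0,0],
    [0,0,0],
    [0,0,0],
    [0,0,0],
    [0,0,0],
    [0,0,0],
    [0,0,0],
    [0,0,0],
    [0,0,0],
  ],
  grip=[34,34,34,34,34,34,60,80,80,80],
)

```text
time_s: 27.6
tcp_pos: [0.4452, 0.0584, 0.2382]
ee_rot: [[-0.099, -0.995, 0.008], [-0.995, 0.099, 0.003], [-0.004, -0.007, -1.0]]
wrist_force: [-0.4, 0.2, -0.5]
gripper_width: 0.763
gripper_force: 0.0
```

Run:
```python
from h import *
s,c,W=wr('w11'); print(s['time_s'],np.round(s['tcp_pos'],4),s['wrist_force'])
o=lm(c,W,['wedge_tip','wedge','wedge_grip','roller_center','stop_face','dock'])
for l in ('wedge','roller','stop'):
  for d in silhouettes('wrist',l)[:1]:
    m=d['mask'].astype(np.uint8); ct=max(cv2.findContours(m,0,2)[0],key=cv2.contourArea)
    print(l,d['score'],cv2.approxPolyDP(ct,3,True)[:,0].tolist())
for n in ('top','side'):
    t=capture(n);Wt=cams(t);print(n);lm(t,Wt,list(zs),n)
```

```text
27.6 [0.4452 0.0584 0.2382] [-0.41868598  0.19511755 -0.4764571 ]
wedge_tip [322.6 328.3] 0.81 [0.4574 0.2046]
wedge [321.5 293.7] 0.78 [0.4546 0.164 ]
wedge_grip [319.8 285.9] 0.73 [0.4534 0.135 ]
wedge_grip [324.3 363.4] 0.37 [0.4571 0.2177]
wedge_grip [322.6 363.1] 0.31 [0.4587 0.2172]
roller_center [323.3 348.7] 0.92 [0.4576 0.2138]
stop_face [325.3 367.9] 0.67 [0.4577 0.2368]
dock [319.4 361.1] 0.56 [0.4648 0.2448]
wedge 0.61 [[298, 258], [299, 322], [344, 322], [346, 259]]
roller 0.89 [[272, 330], [273, 341], [393, 340], [388, 336], [376, 340], [370, 323], [276, 323]]
stop 0.67 [[261, 381], [263, 387], [354, 388], [388, 384], [387, 380]]
top
dock [236.4 291.9] 0.64 [0.4499 0.2524]
stop_face [240.3 292. ] 0.71 [0.4491 0.238 ]
roller_center [250.1 288.8] 0.86 [0.4573 0.211 ]
wedge_tip [436.8 189. ] 0.55 [ 0.7323 -0.3234]
wedge_tip [255.9 291.9] 0.37 [0.4488 0.1979]
wedge_grip [434.2 209.1] 0.88 [ 0.6664 -0.3021]
wedge_grip [277.  292.8] 0.53 [0.4446 0.1358]
wedge [434.  203.5] 0.62 [ 0.6903 -0.3136]
wedge [272.3 291. ] 0.38 [0.4503 0.152 ]
glaze_sky [343.5 240.2] 0.75 [ 0.5897 -0.0515]
wood_stamp [199.9 235. ] 0.43 [0.6124 0.3541]
ring_cutter_2 [254.2 290. ] 0.6 [0.4542 0.2026]
ring_cutter_2 [348.7 260.2] 0.51 [ 0.5325 -0.0648]
side
dock [299.2 336.6] 0.8 [0.4556 0.2554]
stop_face [305.3 323.3] 0.61 [0.4536 0.2353]
roller_center [311.5 311.8] 0.76 [0.4595 0.2048]
wedge_tip [311.4 313.9] 0.57 [0.4674 0.1951]
wedge_grip [328.  286.1] 0.87 [0.46   0.1416]
wedge_grip [356.8 158.4] 0.5 [ 0.6545 -0.3022]
wedge [351. 162.] 0.56 [ 0.6914 -0.3331]
glaze_sky [326.7 227.1] 0.79 [ 0.5915 -0.0498]
wood_stamp [207.9 333.5] 0.84 [0.6179 0.356 ]
wood_stamp [347.9 226.1] 0.42 [ 0.5477 -0.0836]
ring_cutter_2 [350.  226.7] 0.69 [ 0.542  -0.0847]
```

```bash
python3 -c "
from station import finish_job; print(finish_job())"
```

```text
the job is handed in; nothing more can be done
None
```

I rolled the roller against the stop, pushed the stop to its hard end and held it there at about 12 N for over a second. The blue wedge was then slid in to contact under the roller's open side, and the job was handed in at about 28 s. The last readings put the roller about 1.4 mm off centre and the wedge in line with its middle; the bottle, stamp and cutter stayed put.

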